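# Click the batch tally wheel round to its pointer

## Robot

A 6-joint arm with a two-finger parallel gripper is mounted at the origin on the work surface. World frame = base frame: x ahead of the robot, y to its left, z up, the work surface at z = 0. Lengths are in m, angles in degrees, forces in N, time in s.
With the tool pointing down it reaches from about 0.425 to 0.95 m from the base axis. Payload 3.5 kg.
Tool frame: the origin (TCP) lies on the centre line of the jaws, within the pads' length; the fingertips stand 11 mm ahead of it and the grasp point (between the pads) lies 8 mm behind it; z points along the fingers, x is the direction in which the jaws open and shut, and the axes are right-handed (so a half turn about z gives the same grasp; the last joint's range is limited). The gripper opens to 85 mm and grips with 20 to 120 N. Pads are 22 mm wide; open, the fingers measure 114 mm over their backs; the gripper's body (76 mm by 85 mm) begins 54 mm behind the grasp point. The pads swing forward as they close: fully open they stand 13 mm farther back than shut.
Start: joints at [61.822, 16.404, 90.338, -0, 73.258, -8.594], TCP at [0.226, 0.636, 0.242] pointing down, gripper open.
Joint ranges: [-158.93, 158.93], [-51.34, 127.21], [12.03, 142.37], [-87.48, 267.48], [13.55, 161.25], [-162.69, 162.69]. Speed limits (degrees/s): [159.86, 159.86, 180, 180, 180, 180].

## Interface

Orientations are given as a 3x3 rotation matrix whose columns are the frame's x, y, z axes.
In Python, from bench import r gives the robot as it stands.
- The arm moves only by the tool servo_tool, never from a script. Its argument "increments" is one flat list of numbers, 5 for each row, row after row: the shift along the tool's x, y, z in cm, then the turn about the tool's z in degrees, then the gripper's target within -1 to 1 (fully open at 1, half-way at 0, shut at -1). In form: [dx, dy, dz, spin, jaw, dx, dy, dz, spin, jaw, ...]. A call has exactly 8 rows; each row is the pose to reach, as a shift and turn from the pose commanded when the call began, along the tool's axes at that moment; what a row does not reach only later rows make up. A row lasts 1/10 s, in which the tool goes at most 50 mm and 8.59 degrees, less where a joint would pass 70% of its speed; a pose out of reach is approached as far as the arm can. A call with a gripper value outside its range is refused whole. The fingers move at their own pace and stop on an object; "newtons" is the grip in N (left out, the last holds). Time passes only in rows, so rows that repeat a pose let the fingers close, or fill a call up. It gives the time, the measured TCP pose, the force and the opening at its end, in the units of the state.
- r.state(): the state, without advancing time (a new reading comes with each control period).
- r.camera(name): name is "side" or "top"; returns (picture, depth): 420x560x3 uint8, blue, green, red; 420x560 float32, m along the optical axis (not along the pixel's ray), 0 where there is no reading.
- r.get_calibration(name): a dict with "fx", "fy", "cx", "cy" (pixels), "k1" (the pictures are not rectified: a ray, as slopes to the right and down, at radius r is drawn at 1 + k1 r^2 times it, then the intrinsics apply), "R" (3x3) and "t" (3): a world point X has camera coordinates R X + t. Camera axes: x right, y down, z forward; pixel columns grow to the right and rows downward; lengths in m; the calibration is good to about 2 mm. A picture is of the moment at which its call begins. get_calibration takes no time and is no camera call.
- r.finish_job(): hands the job in, once; it reports no verdict.
The state is a dict: "time": time; "joint_positions": joint angles; "dq": joint speeds; "joint_efforts": joint torques, N m; "position": TCP position; "orientation": TCP orientation; "ft_force": force on the tool from outside, world axes, zero at the start; "torque": the same for the moment, N m; "finger_gap": opening from 0.0 (shut) to 1.0 (fully open).
Only numpy, scipy, OpenCV 4.12 (cv2) and the standard library are available. Lean on these libraries where they do the work, as an engineer would, in place of code of your own. Each camera call takes 0.05 s, during which the arm holds its last target.

## Task

The batch of casings is finished, so bring the tally wheel up to full: with a fingertip, flick the edge of the black lobed wheel round counter-clockwise (seen from above), click by click, until the lobe with the raised stud has clicked in at the fixed pointer, and not a click past it. Be gentle, grip or lift nothing, and leave the block, the screwdriver and the empty casing as they are.

Things in the scene. Friction and masses are not known exactly. Their poses are not given: they have to be found in the camera images.
- station: Tally station bolted to the table: aluminium base plate 190 (x) by 150 (y) by 12 mm; on it a round grey pedestal (radius 40, top at 66 mm) that carries the wheel, and a grey upright (14 x 30 mm, at x = +85 mm, top at 92 mm) with the pointer. Origin: under the plate, on the wheel's axis; z up, +x from the axis to the pointer, away from the robot give or take 0.35 rad.
- tally (a joint): Wheel angle, rad, counter-clockwise from above positive; 0 = studded lobe at the pointer. 8 clicks a turn, every 0.785 rad; a sprung detent draws it to the nearest. Starts 2, 3 or 4 clicks short (negative). A lobe pushed past halfway (0.39 rad) clicks on by itself once nothing is in its way; this takes 2 to 4 N at the lobe. A stop at -3.45 bars the other way round.
- hub (a point): Centre of the wheel's top face, 84 mm above the table. The wheel lies flat: black plastic, 14 mm thick, a disc of radius 40 mm with 8 equal lobes at 45 degree spacing, 10 mm wide, flat-sided, out to radius 65 mm, at the joint angle plus multiples of 0.785 rad from the station's +x. Outside the pedestal it is free below the lobes down to the base plate. Turns with the wheel.
- stud (a point): Centre of the top of the raised stud: a steel pin 10 mm in diameter that stands 16 mm up from the wheel's top at the root of one lobe, 40 mm from the wheel's axis. Its top is 100 mm above the table. It marks the lobe and is not a handle.
- pointer (a point): Tip of the fixed steel pointer, 72 mm from the wheel's axis on the far side from the robot, 89 mm above the table.
- block: Loose machined aluminium block 60 x 45 x 45 mm, a bystander to the left of the station. Origin: centre of its underside.
- driver: Loose screwdriver lying along its own x axis, a bystander to the right of the station. Origin: on its underside.
- casing: Loose open black plastic casing 120 x 90 x 50 mm, a bystander farther to the right. Origin: centre of its underside.
There are look-alikes about, which are no part of the job. What is meant by the station is not pink, and is the larger of those in its own colour.

How it is judged:
By the outcome, as a careful person would: the job done as asked, in the order asked, and still so for the second after the job is handed in, with the robot touching nothing.
It also fails if it takes over 58 s, if anything falls off the work surface, if the arm or the gripper's body presses on something with over 40 N, if the wrist force passes 120 N, or if a joint passes its speed limit or range.

## Working session

There is one attempt and no reset: what is moved stays moved. The work goes in short steps, Python scripts to look and compute and a tool call to move; the robot and the scene stay as the last step left them, time stands still between calls to the robot, and variables do not carry over. Pictures are saved under pics/ and viewed, and the job is handed in when it is done.

Besides the shell and the picture viewer there is one more tool, called by a JSON object that holds its "name" and its "arguments", one argument or row to a line. servo_tool: Moves the arm, as the interface text tells. Its arguments: {"type":"object","properties":{"increments":{"type":"array"},"newtons":{"type":"number"}},"required":["increments"]}

```bash
mkdir -p pics; ls; python3 - <<'E'
from bench import r
import cv2,numpy as np
s=r.state();print(s)
for n in("top","side"):
    p,d=r.camera(n);cv2.imwrite(f"pics/{n}0.png",p);np.save(f"pics/{n}0.npy",d)
    print(n,r.get_calibration(n))
E
```

```text
pics
{'time': 0.0, 'joint_positions': array([ 6.18224916e+01,  1.64547160e+01,  9.04220142e+01,  8.36130538e-04,
        7.32564775e+01, -8.59325001e+00]), 'dq': array([ 0.13092134, -0.19208989, -0.00546359,  0.03171847,  0.0653313 ,
       -0.1499535 ]), 'joint_efforts': array([ 2.94270721e-04, -4.05983591e+01, -2.92626768e+01, -1.32032219e-04,
        5.79559404e-03, -6.13659651e-06]), 'position': array([0.22591715, 0.63541667, 0.24093978]), 'orientation': array([[ 3.35195434e-01,  9.42147965e-01, -1.11015183e-03],
       [ 9.42145820e-01, -3.35197078e-01, -2.04278319e-03],
       [-2.29672367e-03, -3.61193310e-04, -9.99997297e-01]]), 'ft_force': array([ 0.39212808,  0.41416321, -0.15536433]), 'torque': array([ 0.00213286, -0.08911641,  0.01161129]), 'finger_gap': 0.9989721153291022}
top {'fx': 388.02976312776656, 'fy': 388.02976312776656, 'cx': 284.42881184856657, 'cy': 208.83274759794747, 'k1': 0.008966776611671463, 'R': array([[-0.00870105, -0.99914504,  0.04041646],
       [-0.9878463 ,  0.00231589, -0.15541661],
       [ 0.15519014, -0.04127754, -0.98702188]]), 't': array([-4.06467798e-04,  5.74209599e-01,  8.46412928e-01])}
side {'fx': 396.8277648767087, 'fy': 396.8277648767087, 'cx': 274.20936626961685, 'cy': 214.0844146527814, 'k1': -0.09137122127047677, 'R': array([[ 8.41348983e-01, -5.40492243e-01,  1.53502360e-04],
       [-3.58499707e-01, -5.58265581e-01, -7.48209530e-01],
       [ 4.04487142e-01,  6.29450297e-01, -6.63462490e-01]]), 't': array([-0.46888428,  0.29081189,  0.75569399])}
```

View pics/top0.png

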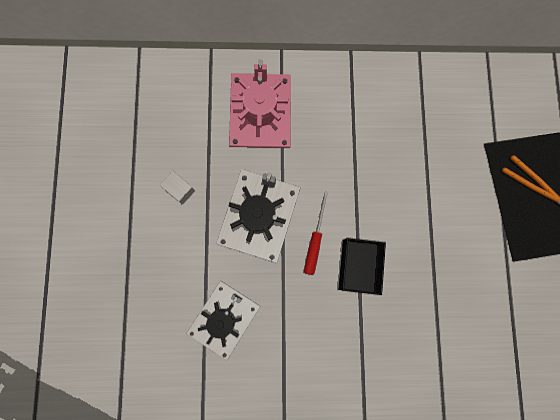

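View pics/side0.png

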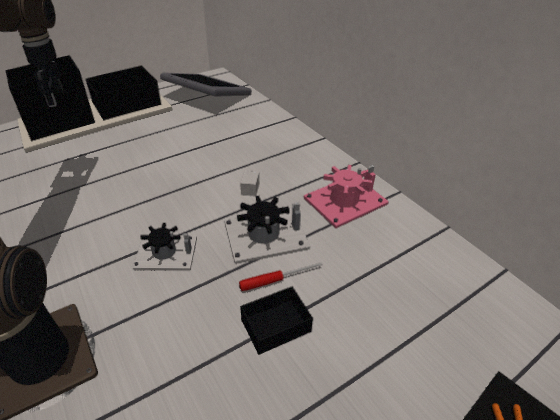

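The target is the larger white station, with its hub at about top (257,214) and side (263,214). The pink and small white ones are look-alikes. I'll enlarge it.

```bash
cat > h.py <<'E'
import numpy as np,cv2
from bench import r
def ray(n,u,v):
    c=r.get_calibration(n);x=(u-c['cx'])/c['fx'];y=(v-c['cy'])/c['fy'];a,b=x,y
    for _ in range(20):
        f=1+c['k1']*(a*a+b*b);a,b=x/f,y/f
    R=np.array(c['R']);return -R.T@c['t'],R.T@np.array([a,b,1.])
def onz(n,u,v,z):
    o,d=ray(n,u,v);return o+d*(z-o[2])/d[2]
def proj(n,X):
    c=r.get_calibration(n);X=np.atleast_2d(X);q=X@np.array(c['R']).T+c['t'];s=q[:,:2]/q[:,2:]
    f=1+c['k1']*(s**2).sum(1,keepdims=True);s=s*f
    return s*c['fx']+[c['cx'],c['cy']]
def crop(n,p,u0,v0,w,h,k,f):
    o=cv2.resize(p[v0:v0+h,u0:u0+w],None,fx=k,fy=k,interpolation=cv2.INTER_CUBIC);cv2.imwrite(f,o)
E
python3 - <<'E'
from h import *
crop('top',cv2.imread('pics/top0.png'),207,164,100,104,5.6,'pics/ct.png')
crop('side',cv2.imread('pics/side0.png'),215,185,100,80,7,'pics/cs.png')
E
```

```text
(no output)
```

View pics/ct.png

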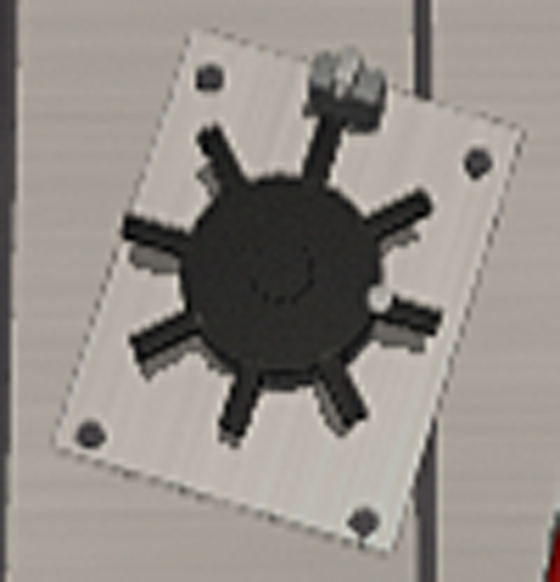

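View pics/cs.png

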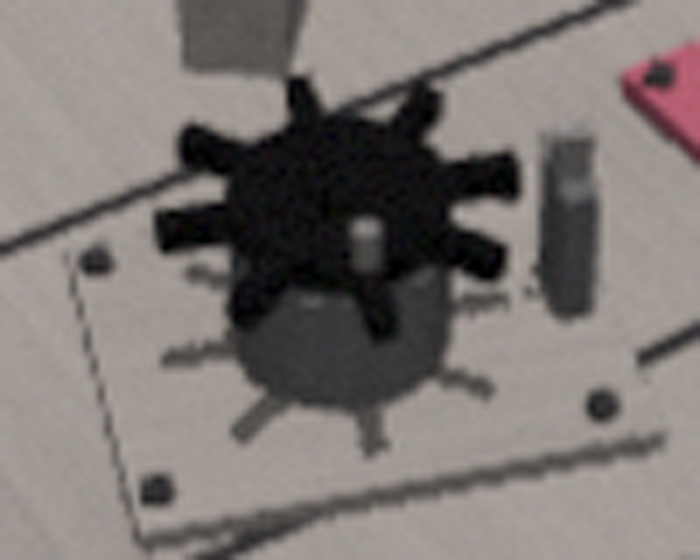

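```bash
python3 - <<'E'
from h import *
g=lambda u,v,z:onz('top',207+u/5.6-.4,164+v/5.6-.4,z)
c=[g(192,30,.012),g(523,130,.012),g(390,550,.012),g(55,450,.012)]
ctr=np.mean(c,0);print('ctr',ctr,[np.linalg.norm(c[i]-c[i-1]) for i in range(4)])
yaws=[np.degrees(np.arctan2(*(c[0]-c[3])[1::-1])),np.degrees(np.arctan2(*(c[1]-c[2])[1::-1]))];print(yaws)
hub=g(281,275,.084);print('hub',hub)
stud=g(379,297,.1);print('stud',stud,np.linalg.norm(stud[:2]-hub[:2]),np.degrees(np.arctan2(*(stud-hub)[1::-1])))
for n,u,v in [('ul',208,130),('l',127,224),('ll',137,348),('b',232,438),('br',355,425),('r',440,325),('ur',428,202)]:
  P=g(u,v,.084)-hub;print(n,np.linalg.norm(P),np.degrees(np.arctan2(P[1],P[0])))
gs=lambda u,v,z:onz('side',215+u/7-.4,185+v/7-.4,z)
print('side stud',gs(367,222,.1))
# side/top depth-hub
d=np.load('pics/top0.npy');
for n,dd,(u,v) in [('top',d,(257,213)),('side',np.load('pics/side0.npy'),(262,211))]:
  o,q=ray(n,u,v);print(n,dd[v,u],o+q*dd[v,u])
# block/driver heights
for u,v in [(177,186),(172,181),(192,190),(313,250),(325,195)]:
  o,q=ray('top',u,v);print((u,v),o+q*d[v,u])
E
```

```text
ctr [0.56528453 0.05649858 0.012     ] [np.float64(0.18838638538973787), np.float64(0.14882098277808217), np.float64(0.18777447270048603), np.float64(0.14559096057498472)]
[np.float64(-17.059163680305822), np.float64(-18.044809187150072)]
hub [0.55962577 0.05858852 0.084     ]
stud [0.54865314 0.02064266 0.1       ] 0.039500468012281395 -106.12804757902643
ul 0.06457142211655563 26.50313481428817
l 0.06338122967425464 71.32615819614176
ll 0.062386991185683485 117.08352749977819
b 0.06611631773644704 163.58459874546386
br 0.06531769138118737 -153.95037363810783
r 0.06503358543076823 -107.79829609726016
ur 0.06445912867243597 -63.39741129353938
side stud [0.55212204 0.02300922 0.1       ]
top 0.84301656 [0.55827554 0.0579622  0.08879508]
side 0.9604533 [0.55938563 0.05794912 0.08739168]
(177, 186) [0.62803194 0.24257893 0.04349472]
(172, 181) [0.63941094 0.25394166 0.04502213]
(192, 190) [0.62282325 0.21222596 0.02346072]
(313, 250) [ 0.48056303 -0.06971025  0.02611268]
(325, 195) [ 0.61218053 -0.10246912  0.0154219 ]
```

Two clicks are needed: the hub is at about (0.5605, 0.0585), station yaw is -17.5°, and the stud is at -107°. I'll use the shut fingertip in the gap between lobes, going from gap centre to gap centre along the left and near side. First I transit high.

{"name": "servo_tool", "arguments": {
  "increments": [-2,2.6,0,6,-1,-5,6.5,0,14,-1,-8,10.4,0,22,-1,-11,14.3,0,30,-1,-14,18.2,0,38,-1,-17,22.1,0,46,-1,-20,26,0,54,-1,-22,28.6,0,60,-1],
  "newtons": 20
}}

```text
time: 0.9
position: [0.4229, 0.3302, 0.2419]
orientation: [[0.985, 0.174, -0.0], [0.174, -0.985, -0.001], [-0.0, 0.001, -1.0]]
ft_force: [0.3, 1.2, -0.8]
finger_gap: -0.002
```

```bash
cat >> h.py <<'E'
hub=np.array([.5605,.0585])
def todo(phi,R=.069,z=None):
    s=r.state();O=np.array(s['orientation']);p=np.array(s['position'])
    a=np.radians(phi);T=np.array([*(hub+R*np.array([np.cos(a),np.sin(a)])),p[2] if z is None else z])
    yaw=np.degrees(np.arctan2(O[1,0],O[0,0]));want=phi+180
    print('t',round(s['time'],2),'p',p.round(4),'yaw',yaw.round(2),'F',np.round(s['ft_force'],2),'gap',round(s['finger_gap'],3),'j6',s['joint_positions'][5].round(1))
    print('target',T.round(4),'tool cm',(O.T@(T-p)*100).round(2),'spin',((yaw-want+180)%360-180).round(2))
E
python3 -c "
from h import *;todo(95,z=.24)"
```

```text
t 0.9 p [0.4229 0.3302 0.2419] yaw 10.03 F [ 0.32  1.21 -0.8 ] gap -0.002 j6 17.1
target [0.5545 0.1272 0.24  ] tool cm [ 9.42 22.28  0.2 ] spin 95.03
```

{"name": "servo_tool", "arguments": {
  "increments": [1,2.5,0,8,-1,2.5,6,0,16,-1,4,9.5,0,24,-1,5.5,13,0,32,-1,7,16.5,0,40,-1,8.2,19.5,0,48,-1,9,21.4,0,56,-1,9.4,22.3,0.2,64,-1]
}}

```text
time: 1.7
position: [0.5555, 0.1286, 0.24]
orientation: [[0.587, -0.809, -0.0], [-0.809, -0.587, -0.0], [0.0, 0.0, -1.0]]
ft_force: [0.1, 1.3, 0.5]
finger_gap: 0.001
```

{"name": "servo_tool", "arguments": {
  "increments": [0,0,1,8,-1,0,0,3,16,-1,0,0,5,24,-1,0,0,7,31,-1,0,0,9,31,-1,0,0,10,31,-1,0,0,10,31,-1,0,0,10,31,-1]
}}

```text
time: 2.5
position: [0.555, 0.1305, 0.1408]
orientation: [[0.095, -0.996, 0.0], [-0.996, -0.095, 0.0], [-0.0, -0.0, -1.0]]
ft_force: [-0.8, -0.3, 0.2]
finger_gap: -0.003
```

```bash
python3 -c "
from h import *;todo(95,z=.072)
for n,a in (('top',(207,164,100,104,5.6)),('side',(215,165,100,100,6))):
  p,d=r.camera(n);crop(n,p,*a,f'pics/{n}1.png')"
```

```text
t 2.5 p [0.555  0.1305 0.1408] yaw -84.58 F [-0.78 -0.27  0.24] gap -0.003 j6 87.6
target [0.5545 0.1272 0.072 ] tool cm [0.32 0.08 6.88] spin 0.42
```

View pics/top1.png

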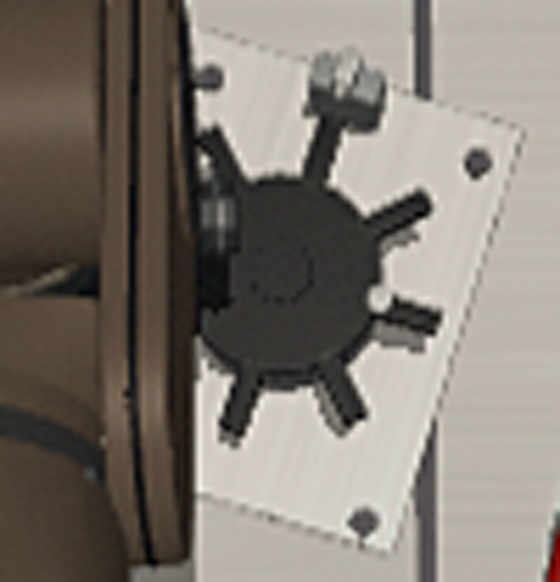

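View pics/side1.png

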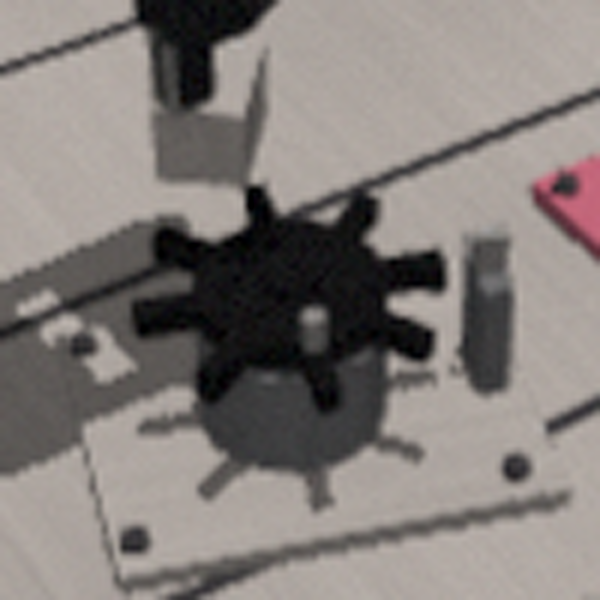

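The side view shows the shut fingertip bottom at crop (185,105), roughly full-frame (245,182), still above the wheel. I'll check it against the projection, and the hub in the side view too.

```bash
python3 -c "
from h import *
c=np.array([.555,.1305]);
for z in (.13,.117,.143): 
  P=[[c[0]+a*.011,c[1]+b*.0145,z] for a in(-1,1) for b in (-1,1)]
  print(z,((proj('side',P)-[215,165]+.4)*6).round(0).tolist())
def lobes(n,u0,v0,k,th):
  a=np.radians(-17.5+th+45*np.arange(8));P=np.c_[hub+.065*np.c_[np.cos(a),np.sin(a)],np.full(8,.084)]
  return ((proj(n,P)-[u0,v0]+.4)*k).round(0).tolist()
print(lobes('side',215,165,6,0)); print(lobes('top',207,164,5.6,0))
"
```

```text
0.13 [[175.0, 133.0], [141.0, 97.0], [222.0, 115.0], [187.0, 80.0]]
0.117 [[177.0, 158.0], [142.0, 122.0], [223.0, 141.0], [188.0, 105.0]]
0.143 [[173.0, 108.0], [139.0, 72.0], [221.0, 90.0], [186.0, 54.0]]
[[440.0, 256.0], [366.0, 195.0], [249.0, 186.0], [152.0, 232.0], [128.0, 311.0], [200.0, 379.0], [327.0, 390.0], [427.0, 337.0]]
[[331.0, 117.0], [205.0, 128.0], [122.0, 224.0], [132.0, 350.0], [230.0, 432.0], [359.0, 420.0], [440.0, 322.0], [428.0, 197.0]]
```

The shut fingertip looks thinner radially than I assumed, and perhaps higher. I'll look closer.

```bash
python3 -c "
from h import *
p,d=r.camera('side');crop('side',p,225,150,50,45,14,'pics/f1.png')
for v in range(168,188,2):
  print(v,[ (lambda o,q:(o+q*d[v,u]).round(3).tolist())(*ray('side',u,v)) for u in (242,245,248)])
"
```

```text
168 [[0.545, 0.12, 0.183], [0.55, 0.115, 0.184], [0.548, 0.096, 0.196]]
170 [[0.544, 0.12, 0.177], [0.549, 0.115, 0.178], [0.548, 0.097, 0.189]]
172 [[0.547, 0.126, 0.167], [0.551, 0.118, 0.17], [0.548, 0.098, 0.183]]
174 [[0.547, 0.127, 0.16], [0.551, 0.119, 0.164], [0.558, 0.117, 0.162]]
176 [[0.545, 0.125, 0.157], [0.551, 0.12, 0.157], [0.558, 0.118, 0.156]]
178 [[0.548, 0.129, 0.147], [0.55, 0.119, 0.152], [0.556, 0.115, 0.152]]
180 [[0.545, 0.125, 0.144], [0.55, 0.119, 0.146], [0.557, 0.117, 0.145]]
182 [[0.545, 0.126, 0.138], [0.551, 0.121, 0.139], [0.557, 0.118, 0.138]]
184 [[0.598, 0.231, 0.043], [0.551, 0.122, 0.132], [0.612, 0.222, 0.043]]
186 [[0.6, 0.235, 0.033], [0.607, 0.231, 0.032], [0.612, 0.223, 0.035]]
```

View pics/f1.png

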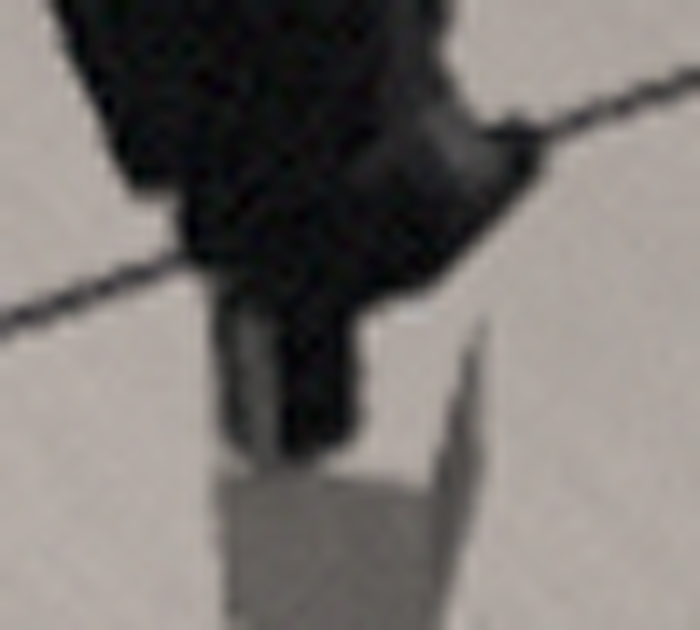

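The tip is at z≈0.130, 11 mm ahead of TCP as stated. Its cross-section is about 20 mm radial by 15–22 mm tangential. I'll use R = 63 mm.

```bash
python3 -c "
from h import *;todo(95,R=.063,z=.072)"
```

```text
t 2.65 p [0.5556 0.1305 0.1418] yaw -84.58 F [-0.36  0.36  1.06] gap 0.002 j6 87.6
target [0.555  0.1213 0.072 ] tool cm [0.92 0.16 6.98] spin 0.42
```

{"name": "servo_tool", "arguments": {
  "increments": [0.5,0.1,0,0.4,-1,0.9,0.1,1,0.4,-1,0.9,0.1,2.5,0.4,-1,0.9,0.1,4,0.4,-1,0.9,0.1,5,0.4,-1,0.9,0.1,6,0.4,-1,0.9,0.1,6.9,0.4,-1,0.9,0.1,6.9,0.4,-1]
}}

```text
time: 3.45
position: [0.5534, 0.1215, 0.0694]
orientation: [[0.088, -0.996, -0.003], [-0.996, -0.088, -0.0], [-0.0, 0.003, -1.0]]
ft_force: [0.2, 0.4, -0.3]
finger_gap: 0.0
```

```bash
python3 -c "
from h import *;todo(140,R=.063,z=.072)
p,d=r.camera('side');crop('side',p,215,165,100,100,6,'pics/side2.png')"
```

```text
t 3.45 p [0.5534 0.1215 0.0694] yaw -84.98 F [ 0.15  0.42 -0.34] gap 0.0 j6 87.1
target [0.5122 0.099  0.072 ] tool cm [ 1.88  4.3  -0.24] spin -44.98
```

View pics/side2.png

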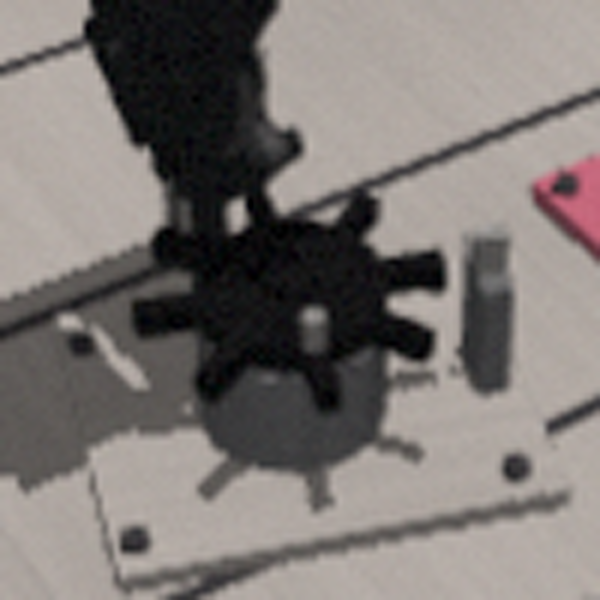

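The finger sits in the gap at about crop (205,220), touching nothing, and the wheel hasn't moved. Now I'll push along the arc.

{"name": "servo_tool", "arguments": {
  "increments": [0.01,0.33,0,-3,-1,0.03,0.66,0,-6,-1,0.08,0.99,0,-9,-1,0.14,1.31,0,-12,-1,0.21,1.63,0,-15,-1,0.31,1.95,0,-18,-1,0.42,2.26,0,-21,-1,0.48,2.41,0,-22.5,-1]
}}

```text
time: 4.3
position: [0.5318, 0.1146, 0.0723]
orientation: [[0.463, -0.886, 0.003], [-0.886, -0.463, 0.0], [0.001, -0.003, -1.0]]
ft_force: [1.4, 0.2, -0.1]
finger_gap: -0.005
```

```bash
python3 -c "
from h import *;todo(117.5,R=.063,z=.072)
p,d=r.camera('side');crop('side',p,215,165,100,100,6,'pics/side3.png')"
```

```text
t 4.3 p [0.5318 0.1146 0.0723] yaw -62.41 F [ 1.36  0.18 -0.14] gap -0.005 j6 63.9
target [0.5314 0.1144 0.072 ] tool cm [0.   0.05 0.03] spin 0.09
```

View pics/side3.png

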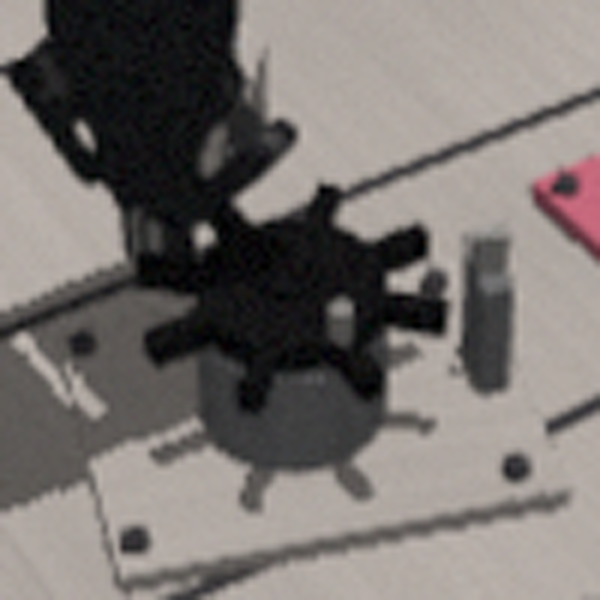

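The wheel is moving: the stud is at crop (341,318), about 15–18° on. I'll do the second half of click 1.

{"name": "servo_tool", "arguments": {
  "increments": [0.01,0.33,0,-3,-1,0.03,0.66,0,-6,-1,0.08,0.99,0,-9,-1,0.14,1.31,0,-12,-1,0.21,1.63,0,-15,-1,0.31,1.95,0,-18,-1,0.42,2.26,0,-21,-1,0.48,2.41,0,-22.5,-1]
}}

```text
time: 5.15
position: [0.5118, 0.099, 0.0716]
orientation: [[0.767, -0.642, 0.0], [-0.642, -0.767, -0.0], [0.0, -0.0, -1.0]]
ft_force: [-0.1, 0.2, -0.2]
finger_gap: -0.003
```

```bash
python3 -c "
from h import *;todo(140,R=.063,z=.072)
p,d=r.camera('side');crop('side',p,215,165,100,100,6,'pics/side4.png')
p,d=r.camera('top');crop('top',p,207,164,100,104,5.6,'pics/top4.png')"
```

```text
t 5.15 p [0.5118 0.099  0.0716] yaw -39.95 F [-0.11  0.15 -0.16] gap -0.003 j6 39.7
target [0.5122 0.099  0.072 ] tool cm [ 0.03 -0.02 -0.04] spin 0.05
```

View pics/side4.png

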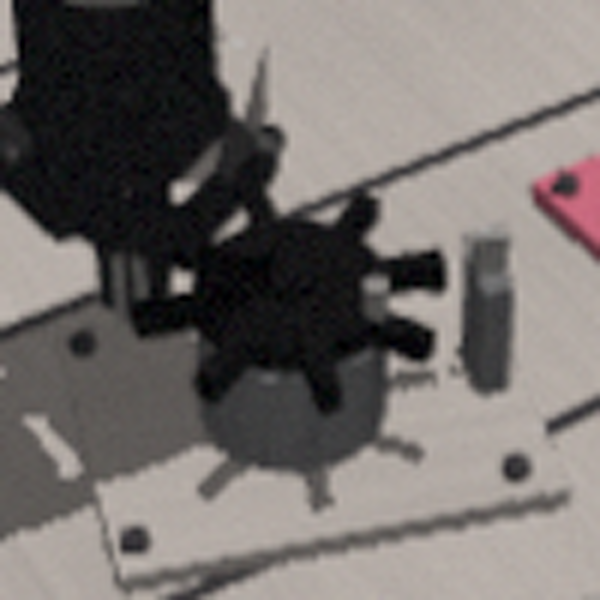

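View pics/top4.png

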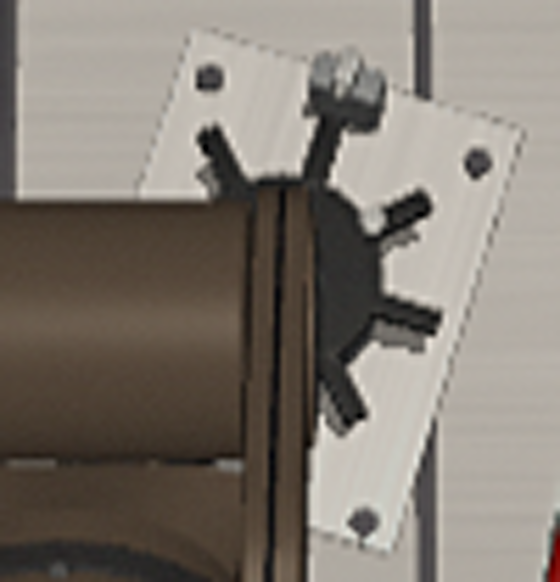

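Click 1 has settled: the stud is at top crop (373,215), one lobe short, and contact force is about 0. I'll repeat the same 45° for click 2.

{"name": "servo_tool", "arguments": {
  "increments": [0.01,0.33,0,-3,-1,0.03,0.66,0,-6,-1,0.08,0.99,0,-9,-1,0.14,1.31,0,-12,-1,0.21,1.63,0,-15,-1,0.31,1.95,0,-18,-1,0.42,2.26,0,-21,-1,0.48,2.41,0,-22.5,-1]
}}

```text
time: 6.05
position: [0.5003, 0.0777, 0.0715]
orientation: [[0.954, -0.3, 0.001], [-0.3, -0.954, 0.0], [0.0, -0.001, -1.0]]
ft_force: [0.2, 1.4, -0.1]
finger_gap: 0.001
```

{"name": "servo_tool", "arguments": {
  "increments": [0.01,0.33,0,-3,-1,0.03,0.66,0,-6,-1,0.08,0.99,0,-9,-1,0.14,1.31,0,-12,-1,0.21,1.63,0,-15,-1,0.31,1.95,0,-18,-1,0.42,2.26,0,-21,-1,0.48,2.41,0,-22.5,-1]
}}

```text
time: 6.85
position: [0.4975, 0.0529, 0.0714]
orientation: [[0.996, 0.088, 0.0], [0.088, -0.996, -0.0], [0.0, 0.0, -1.0]]
ft_force: [-0.5, 1.0, -0.9]
finger_gap: 0.0
```

```bash
python3 -c "
from h import *;todo(185,R=.063,z=.072)
p,d=r.camera('side');crop('side',p,215,165,100,100,6,'pics/side5.png')
p,d=r.camera('top');crop('top',p,207,164,100,104,5.6,'pics/top5.png')"
```

```text
t 6.85 p [0.4975 0.0529 0.0714] yaw 5.04 F [-0.47  0.98 -0.92] gap 0.0 j6 -10.6
target [0.4977 0.053  0.072 ] tool cm [ 0.03 -0.01 -0.06] spin 0.04
```

View pics/side5.png

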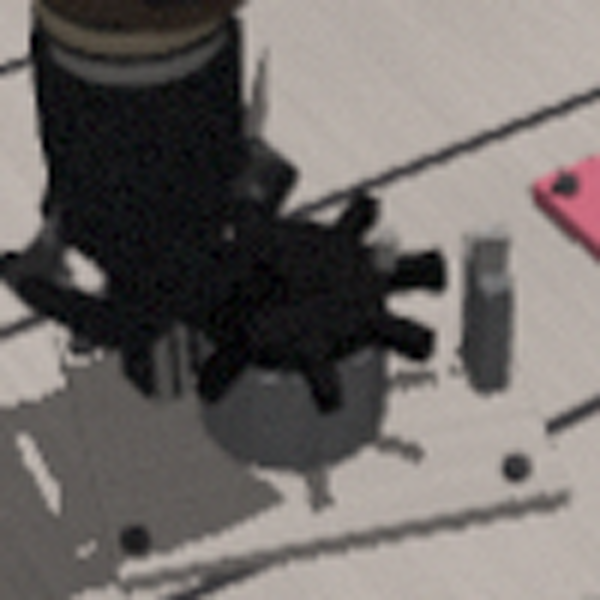

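View pics/top5.png

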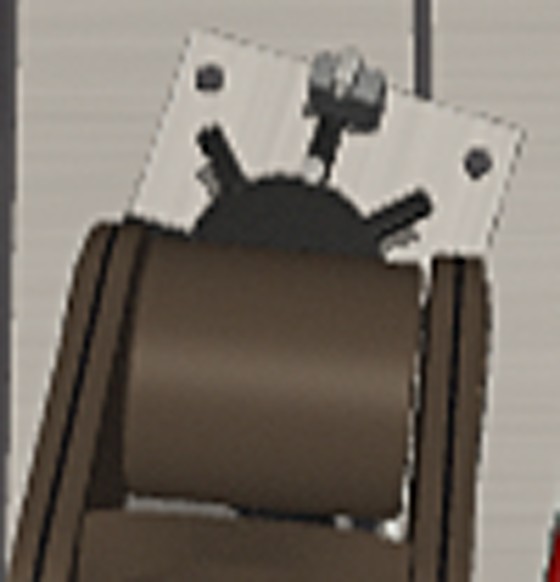

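The studded lobe is now at the pointer: stud at top crop (315,168). I'll back radially out of the gap and lift clear.

{"name": "servo_tool", "arguments": {
  "increments": [-0.4,0,0,0,-1,-1,0,0,0,-1,-1.6,0,-1,0,-1,-2,0,-3,0,-1,-2,0,-6,0,-1,-2,0,-9,0,-1,-2,0,-12,0,-1,-2,0,-14,0,-1]
}}

```text
time: 7.75
position: [0.4776, 0.0515, 0.2137]
orientation: [[0.996, 0.087, 0.003], [0.087, -0.996, -0.0], [0.003, 0.001, -1.0]]
ft_force: [0.3, 1.2, -0.3]
finger_gap: -0.003
```

{"name": "servo_tool", "arguments": {
  "increments": [0,3,0,0,-1,0,7,0,0,-1,0,11,0,0,-1,0,15,0,0,-1,0,18,0,0,-1,0,20,0,0,-1,0,20,0,0,-1,0,20,0,0,-1]
}}

```text
time: 8.55
position: [0.4944, -0.1475, 0.211]
orientation: [[0.996, 0.086, -0.001], [0.086, -0.996, 0.001], [-0.001, -0.001, -1.0]]
ft_force: [0.6, -0.0, -0.4]
finger_gap: 0.001
```

```bash
python3 -c "
from h import *;todo(185)
p,d=r.camera('side');crop('side',p,215,165,100,100,6,'pics/side6.png')
p,d=r.camera('top');crop('top',p,207,164,100,104,5.6,'pics/top6.png');cv2.imwrite('pics/top6f.png',p)"
```

```text
t 8.55 p [ 0.4944 -0.1475  0.211 ] yaw 4.95 F [ 0.6  -0.02 -0.42] gap 0.001 j6 -32.9
target [0.4918 0.0525 0.211 ] tool cm [  1.47 -19.95   0.02] spin -0.05
```

View pics/side6.png

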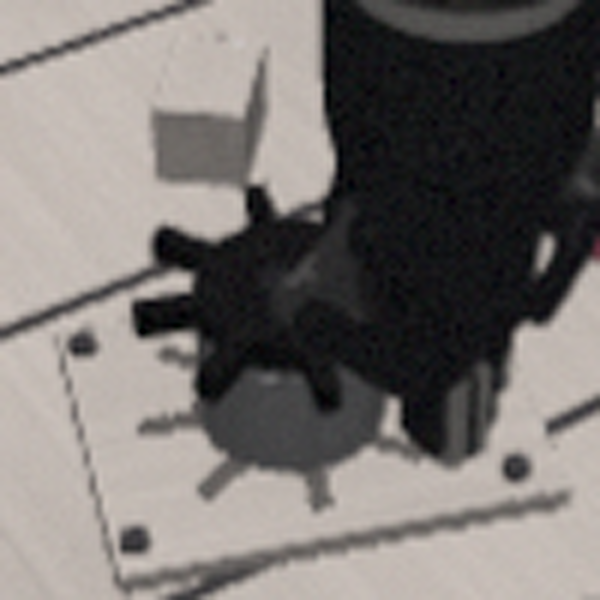

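View pics/top6.png

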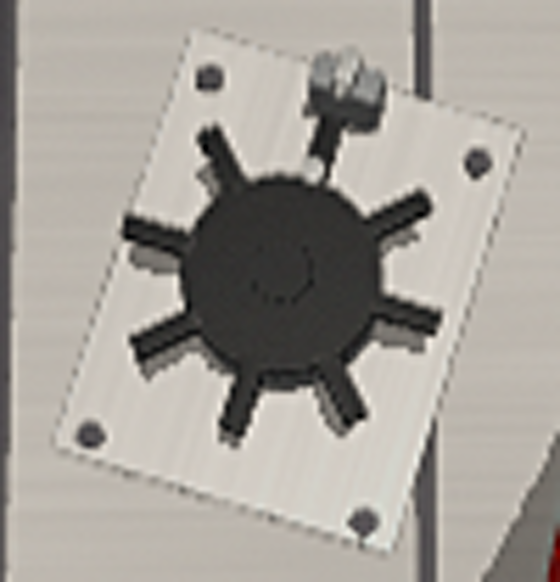

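View pics/top6f.png

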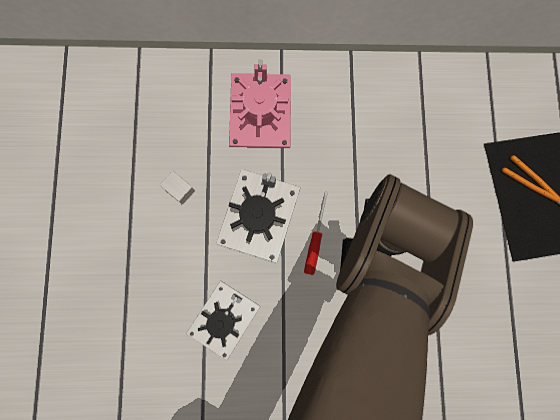

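The stud is at the pointer, and the lobes sit exactly where they started (detent positions). The block and driver are unmoved and the arm is clear at z = 0.21. I'm handing in.

```bash
python3 -c "
from bench import r
print(r.finish_job())"
```

```text
the job is handed in; nothing more can be done
None
```

The tally wheel is at full. It started two clicks short, and I pushed it counter-clockwise click by click, with the shut fingertip against the lobe edges. I then backed the finger out, raised it clear and handed the job in at about 8.7 s.

- **Wheel:** after the arm had withdrawn, the top view showed the stud on the lobe at the pointer. All the lobes matched their starting detent positions, so it is fully clicked in and not past.
- **Forces:** the force readings I took, at the end of each move, stayed below about 1.5 N. I did not read it continuously during the pushes.
- **Bystanders:** the block and screwdriver are where they were. The arm hid most of the casing in the last picture, so I could not check it fully. The fingertip stayed about 0.2 m above the table on that side, well above the 50 mm casing.
- **Disagreement:** the side camera's lobe positions were about 2.5 mm off my model. That is roughly the stated calibration error, and it did not affect the pushes.

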